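# Lock the hitch pin with its hairpin clip

## Task

Lock the ball mount into the bench receiver: take the hitch pin by its handle, push it fully home and set the handle upright, then take the hairpin clip out of the wooden block and slide its straight leg down through the hole in the end of the pin until the bowed leg snaps under and hugs the pin. Feel for the hole and stop as soon as the clip is home: never lean on it hard. Leave the clip in place, and leave the other things on the bench alone.

Things in the scene. Friction and masses are not known exactly. Their poses are not given: they have to be found in the camera images.
- receiver: Black steel hitch receiver fixed to the bench: 64 mm square tube, 155 mm long, with a 78 mm collar round its mouth, and a grey ball mount with bright ball sticking out of it. Origin: on the bench straight below the hitch pin's axis, mid-tube. x along the tube towards mouth and ball, z up. Tube sides at y = +-32 mm, top at z = 102 mm; the pin's axis runs along y at z = 70 mm.
- hitch_pin: Yellow zinc hitch pin across the tube: 16 mm round bar, its handle bent up at right angles on the receiver's +y side, a cross hole near its -y end. It slides along and turns about its axis, and rocks a little in its worn, loose holes: the handle's weight lifts the hole's end, which sinks some mm under a light push before it bears. Origin: on the axis, mid-tube once home; y along the pin towards the handle, z along the handle and the cross hole.
- pin_out (a joint): How far (m) the pin is drawn out from home towards its handle side (receiver's +y). 0 = home, the pin's shoulder washer against the tube. Rubs with about 4 N. As found 22 to 40 mm, the cross hole still inside or hard by the tube.
- pin_turn (a joint): Turn of the pin about its axis (rad): 0 = handle and cross hole upright; positive leans the handle towards the receiver's +x. Stays where it is left (about 0.08 N m of rubbing).
- pin_hole (a point): Centre of the pin's cross hole, on the pin's axis, 57 mm from the pin's origin towards -y, so 25 mm clear of the tube's face when home. The hole is 6 mm wide, goes through the 16 mm bar along z, and its mouths lie 8 mm above and below this point.
- pin_handle (a point): Point on the middle line of the pin's handle, 60 mm from the pin's axis, 15 mm below the handle's end, 50 mm along y from the pin's origin. The handle is 16 mm round bar; pinched along y it can be pushed along and swung upright, turning between the fingers.
- clip: Bright hairpin clip (R-clip) of 4 mm wire, 79 mm tall, 40 g, standing legs down in the block's slot, leaning a little. Origin: lower end of the straight leg; z up the straight leg, x from the straight leg towards the bowed leg, all wire in the x-z plane.
- clip_spring (a joint): Opening (rad) of the sprung bowed leg about the coil's centre: 0 = free, about 0.1 while its neck rides over the pin, below 0.04 once the bow hugs the pin. Stiffness 2.6 N m/rad.
- clip_head (a point): Centre of the clip's double coil, the part to grip: 22 mm across in the clip's x-z plane, 8.4 mm thick along y; 68 mm above the clip's origin, 9 mm to its +x side, 28 mm above the block's top as found. Best taken across the 22 mm, fingers closing along the clip's x; they must stay clear of the pin, whose top is 22 mm below this point when the clip is home.
- clip_seat (a point): Point on the straight leg's middle line, 38 mm above its lower end, level with the middle of the bow. It lies at the centre of the pin's cross hole when the clip is home: straight leg through the hole, bowed leg down one side of the pin (either side), its bow round the bar.
- clip_tip (a point): Lower, rounded end of the straight leg. Pushed down it enters the hole freely; 22 mm before home the bowed leg meets the pin, the push rises to 5 to 12 N, falls to almost nothing over the last 3 mm and rises steeply (about 10 N/mm) once home. Stop there.
- clip_block: Wooden block, 60 x 110 x 50 mm (x, y, z), fixed to the bench, with a 18 x 5.6 mm slot 40 mm deep in the middle of its top, in which the clip stands, and two empty round holes. Origin: centre of its underside. It stands left or right of the receiver.
- paint_can: Blue paint can, 80 mm across, 80 mm tall; not part of the job. Origin: centre of its underside.
- padlock: Brass padlock standing on the bench, 48 x 24 mm, 71 mm tall; not part of the job. Origin: centre of its underside.
- wrench: Wrench lying on the bench, 170 mm long, along its x; not part of the job. Origin: underside, middle.

How it is judged:
By the outcome, as a careful person would: the job done as asked, in the order asked, and still so for the second after the job is handed in, with the robot touching nothing.
It also fails if it takes over 64 s, if anything falls off the work surface, if the arm or the gripper's body presses on something with over 40 N, if the wrist force passes 120 N, or if a joint passes its speed limit or range.

## Robot

A 6-joint arm with a two-finger parallel gripper is mounted at the origin on the work surface. World frame = base frame: x ahead of the robot, y to its left, z up, the work surface at z = 0. Lengths are in m, angles in rad, forces in N, time in s.
With the tool pointing down it reaches from about 0.25 to 0.8 m from the base axis. Payload 8.5 kg.
Tool frame: the origin (TCP) lies at the very end of the fingers, on their centre line; the grasp point (between the pads) lies 19 mm behind it; z points along the fingers, y is the line along which they close (so a half turn about z gives the same grasp; the last joint's range is limited). The gripper opens to 85 mm and grips with 20 to 120 N. Pads are 22 mm wide; open, the fingers measure 114 mm over their backs; the gripper's body (76 mm by 85 mm) begins 54 mm behind the grasp point. The pads swing forward as they close: fully open they stand 13 mm farther back than shut.
Start: joints at [-1.113, 0.238, -0.013, 1.319, 0, 1.571], TCP at [0.232, -0.471, 0.231] pointing down, gripper open.
Joint ranges: [-2.66, 2.66], [-1.03, 1.9], [-1.14, 1.46], [-1.82, 2.27], [-1.45, 1.34], [-3.14, 3.14]. Speed limits (rad/s): [2.22, 2.22, 2.79, 3.14, 3.14, 3.14].

## Interface

Orientations are given as a unit quaternion [w, x, y, z].
In Python, from rig import ctrl, capture, camera_info gives the robot as it stands.
- The arm moves only by the tool apply_moves, never from a script. Its argument "commands" is a list of rows, each a list of 3 entries, a list of its own where there are three numbers: the opening, from -1 (shut) to 1 (fully open), then the shift along the tool's x, y, z in cm, then the turn about the tool's z in rad. In form: [[hand, [tx, ty, tz], twist], ...]. A call has 1 to 20 rows; each row shifts and turns the commanded pose from where the row before left it, along the tool's axes as they then stand; what a row does not reach is not made up. A row lasts 1/10 s, in which the tool goes at most 50 mm and 8.59 degrees, less where a joint would pass 70% of its speed; a pose out of reach is approached as far as the arm can. A call with a gripper value outside its range is refused whole. The fingers move at their own pace and stop on an object; "squeeze" is the grip in N (left out, the last holds). Time passes only in rows, so rows that do not move let the fingers close. It gives the time, the measured TCP pose, the force, the opening and the grip force at its end, in the units of the state.
- ctrl.observe(): the state, without advancing time (a new reading comes with each control period).
- capture(name): name is "scene" or "top" or "wrist"; returns (picture, depth): 420x560x3 uint8, red, green, blue; 420x560 float32, m along the optical axis (not along the pixel's ray), 0 where there is no reading.
- camera_info(name): a dict with "vfov" (degrees; the focal length in pixels is half the picture's height over the tangent of half this angle, whatever the lens; pixels are square), "cx", "cy" (the principal point, pixels), "rvec" (rotation vector, rad) and "tvec" (3), from world to camera coordinates, as OpenCV has them. Camera axes: x right, y down, z forward; pixel columns grow to the right and rows downward; lengths in m; the calibration is good to about 2 mm. A picture is of the moment at which its call begins: read the wrist's pose just before it. camera_info takes no time and is no camera call; for the wrist camera it gives the pose at the moment of the call.
- ctrl.job_done(): hands the job in; it is judged then, once.
The state is a dict: "time": time; "q": joint angles; "qd": joint speeds; "joint_efforts": joint torques, N m; "tool_pos": TCP position; "orientation": TCP orientation; "force": force on the tool from outside, world axes, zero at the start; "ft_torque": the same for the moment, N m; "opening": opening from 0.0 (shut) to 1.0 (fully open); "grip_force": force on a finger pad.
Only numpy, scipy, OpenCV 4.12 (cv2) and the standard library are available. Lean on these libraries where they do the work, as an engineer would, in place of code of your own. Each camera call takes 0.05 s, during which the arm holds its last target. There are 200 camera calls.

## Working session

There is one attempt and no reset: what is moved stays moved. The work goes in short steps, Python scripts to look and compute and a tool call to move; the robot and the scene stay as the last step left them, time stands still between calls to the robot, and variables do not carry over. Pictures are saved under pics/ and viewed, at most 10 in all, crops included, and the job is handed in when it is done.

Besides the shell and the picture viewer there is one more tool, called after "Emit:" as name(argument=value, ...), one argument or row to a line, values as JSON. apply_moves: Moves the arm, as the interface text tells. Its arguments: {"type":"object","properties":{"commands":{"type":"array"},"squeeze":{"type":"number"}},"required":["commands"]}

```bash
mkdir -p pics
cat > h.py <<'E'
import numpy as np, cv2
from rig import ctrl, capture, camera_info
def cam(n):
    i=camera_info(n); f=210/np.tan(np.radians(i["vfov"])/2)
    R=cv2.Rodrigues(np.array(i["rvec"],float))[0]; t=np.array(i["tvec"],float).ravel()
    return f,i["cx"],i["cy"],R,t,i
def pt(c,u,v,d):
    f,cx,cy,R,t=c[:5]; return R.T@(np.array([(u-cx)*d/f,(v-cy)*d/f,d])-t)
def ptz(c,u,v,z):
    f,cx,cy,R,t=c[:5]; o=-R.T@t; r=R.T@np.array([(u-cx)/f,(v-cy)/f,1]); return o+r*(z-o[2])/r[2]
def px(c,P):
    f,cx,cy,R,t=c[:5]; q=R@np.asarray(P,float)+t; return q[:2]/q[2]*f+[cx,cy]
def save(n,im,s=1): cv2.imwrite(f"pics/{n}.png",cv2.resize(im[:,:,::-1],None,fx=s,fy=s,interpolation=cv2.INTER_CUBIC))
E
python3 - <<'E'
from h import *
for n in("scene","top"):
    c=cam(n); im,d=capture(n); np.savez(f"/tmp/{n}",im=im,d=d); save(n,im,1.4 if n=="top" else 1.4); print(n,c[5])
print(ctrl.observe())
E
```

```text
scene {'vfov': 42.244540620911486, 'cx': 289.51366989091923, 'cy': 209.24097171638215, 'rvec': array([ 1.37346439,  2.20741057, -0.88501364]), 'tvec': array([ 0.25812378, -0.29336153,  1.63490758])}
top {'vfov': 51.06520167197488, 'cx': 287.134133947498, 'cy': 212.68327727542487, 'rvec': array([ 2.14359661, -2.20209561,  0.08259677]), 'tvec': array([0.01604267, 0.57238989, 0.92495253])}
{'time': 0.1, 'q': array([-1.11300107e+00,  2.38694980e-01, -1.42053458e-02,  1.31917633e+00,
        5.14674515e-06,  1.57080741e+00]), 'qd': array([-1.54928694e-03, -3.23500916e-03,  1.56504621e-03,  2.00963412e-04,
        3.63989305e-05, -1.02841242e-03]), 'joint_efforts': array([-5.73261714e-04, -5.39718211e+01,  3.46998847e+01,  1.33929306e-02,
       -1.01229523e-04,  3.66901261e-06]), 'tool_pos': array([ 0.23186717, -0.47059605,  0.23074166]), 'orientation': array([-6.24050923e-04,  9.73918178e-01,  2.26898595e-01, -1.42753269e-04]), 'force': array([0.11600481, 0.86233188, 0.47173781]), 'ft_torque': array([-0.03984006, -0.01470085,  0.01919002]), 'grip_force': 0.0, 'opening': 0.9957795025472823}
```

View pics/top.png

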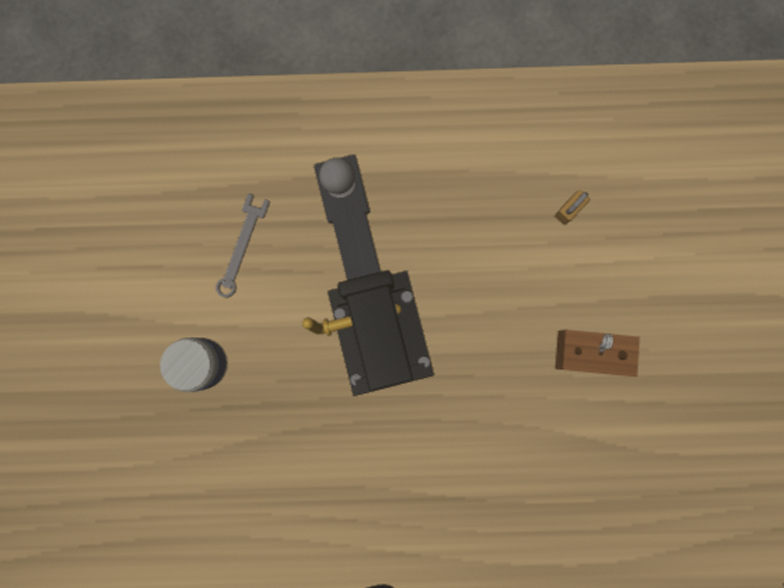

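View pics/scene.png

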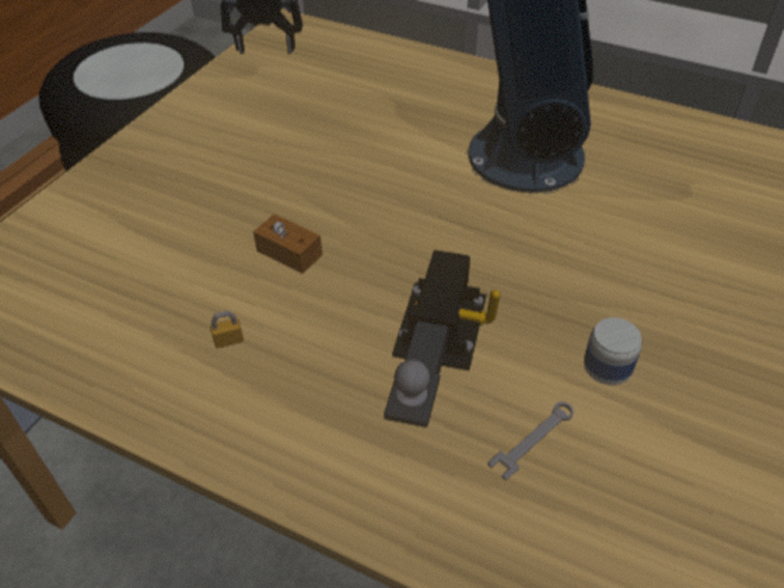

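The views show the receiver at top-picture (display) px ~(380,330), with the pin handle on the left (+y) at ~(315,325). The block with the clip is at ~(600,352), the can at (190,365), the wrench at (243,245) and the padlock at (573,207). I'll enlarge the receiver and block.

Run:
```python
from h import *
z=np.load("/tmp/top.npz"); im=z["im"]; d=z["d"]; c=cam("top")
a=cv2.resize(im[185:290,210:320],None,fx=5.2,fy=5.2,interpolation=cv2.INTER_CUBIC)
b=cv2.resize(im[225:275,390:465],None,fx=3.2,fy=3.2,interpolation=cv2.INTER_CUBIC)
o=np.zeros((546,572+240,3),np.uint8); o[:a.shape[0],:572]=a; o[:160,572:812]=b
cv2.imwrite("pics/crop.png",o[:,:800,::-1])
# tube top: points with z near .102
vv,uu=np.mgrid[190:290,225:320]; 
P=np.array([pt(c,u,v,d[v,u]) for u,v in zip(uu.ravel(),vv.ravel())])
m=(P[:,2]>.094)&(P[:,2]<.106)&(uu.ravel()>240)
print(m.sum(),cv2.minAreaRect(P[m][:,:2].astype(np.float32)),np.median(P[m][:,2]))
m=(P[:,2]>.055)&(P[:,1]>P[:,1].max()-1)
ys=(im[...,0].astype(int)-im[...,2]>70)&(im[...,0]>120)
yv,yu=np.nonzero(ys[200:260,205:262]); Q=np.array([pt(c,u+205,v+200,d[v+200,u+205]) for u,v in zip(yu,yv)])
k=Q[:,2]>.03; np.set_printoptions(precision=3,suppress=True)
k=Q[:,2]>.1; print("handle hi",k.sum(),Q[k].mean(0) if k.any() else 0,Q[:,2].max())
for lo in(.05,.065,.08,.1,.12,.135): 
  k=(Q[:,2]>lo)&(Q[:,2]<lo+.016); print(lo,k.sum(),Q[k].mean(0) if k.any() else 0)
vv,uu=np.mgrid[225:275,390:465]
P=np.array([pt(c,u,v,d[v,u]) for u,v in zip(uu.ravel(),vv.ravel())])
m=(P[:,2]>.043)&(P[:,2]<.056); print(cv2.minAreaRect(P[m][:,:2].astype(np.float32)))
m=(P[:,2]>.062); print("clip",P[m].mean(0),m.sum(),P[m].min(0),P[m].max(0))
```

```text
2400 ((0.5298271179199219, 0.04105575382709503), (0.179978609085083, 0.076882503926754), 10.091873168945312) 0.10208387772841168
handle hi 31 [0.532 0.13  0.139] 0.14138850522154847
0.05 0 0
0.065 135 [0.532 0.097 0.075]
0.08 4 [0.53 0.11 0.08]
0.1 0 0
0.12 3 [0.533 0.135 0.135]
0.135 29 [0.532 0.13  0.139]
((0.48097342252731323, -0.2930542230606079), (0.111500084400177, 0.05994217470288277), 82.78429412841797)
clip [ 0.497 -0.254  0.205] 85 [ 0.486 -0.3    0.064] [ 0.509 -0.007  0.971]
```

View pics/crop.png

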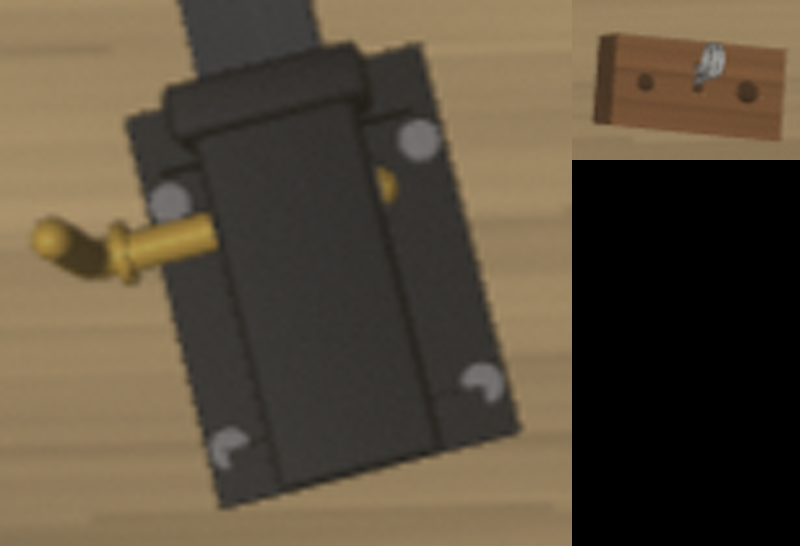

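The enlarged crop shows the tube edges (200,150)-(277,490) on the left and (358,100)-(438,448) on the right, with the pin from (217,230) to the washer at (120,252). The handle tip is at (50,238), and the pin's other end shows at (388,187). The clip is at (711,60), standing in the slot that appears as a dark spot at (698,85).

```bash
cat >> h.py <<'E'
np.set_printoptions(precision=4,suppress=True)
E
python3 - <<'E'
from h import *
c=cam("top"); s=5.2
g=lambda x,y,z: ptz(c,210+(x+.5)/s-.5,185+(y+.5)/s-.5,z)
L1,L2,R1,R2=[g(*p,.102) for p in((200,150),(277,490),(358,100),(438,448))]
for a,b in((L1,L2),(R1,R2)): print(a,b,np.degrees(np.arctan2(*(a-b)[1::-1])))
print("pin",g(217,230,.07),g(120,252,.07),"far end",g(388,187,.07)); print("tip",g(50,238,.14),"rear mid",(L2+R2)/2)
gb=lambda x,y,z: ptz(c,390+(x-572+.5)/3.2-.5,225+(y+.5)/3.2-.5,z)
print("clip",gb(711,60,.089),gb(713,52,.078),"slot",gb(698,87,.05)); 
B=[gb(x,y,.05) for x,y in((617,35),(785,50),(781,140),(611,125))]; print(np.array(B),np.mean(B,0))
E
```

```text
[0.5666 0.0775 0.102 ] [0.4373 0.0509 0.102 ] 11.624488086913086
[0.5841 0.0168 0.102 ] [ 0.4514 -0.0101  0.102 ] 11.455211416654857
pin [0.5375 0.0746 0.07  ] [0.5298 0.113  0.07  ] far end [0.5527 0.0067 0.07  ]
tip [0.5326 0.1291 0.14  ] rear mid [0.4443 0.0204 0.102 ]
clip [ 0.4977 -0.2892  0.089 ] [ 0.5027 -0.2942  0.078 ] slot [ 0.4807 -0.2923  0.05  ]
[[ 0.5158 -0.2415  0.05  ]
 [ 0.5031 -0.35    0.05  ]
 [ 0.4451 -0.3439  0.05  ]
 [ 0.4576 -0.2347  0.05  ]] [ 0.4804 -0.2925  0.05  ]
```

```bash
cat >> h.py <<'E'
from scipy.spatial.transform import Rotation as Ro
def tool():
    o=ctrl.observe(); q=o["orientation"]; R=Ro.from_quat([q[1],q[2],q[3],q[0]]).as_matrix(); return o["tool_pos"],R,o
def rel(P):  # world point in tool axes, cm
    p,R,_=tool(); return R.T@(np.asarray(P)-p)*100
def head():
    p,R,_=tool(); return np.degrees(np.arctan2(R[1,1],R[0,1]))
E
python3 - <<'E'
from h import *
c=cam("wrist"); p,R,o=tool(); C=-c[3].T@c[4]
print("cam in tool cm",rel(C),"axes\n",R.T@c[3].T,c[5]["vfov"],"heady",head()); print(rel([.4807,-.2925,.22]))
E
```

```text
cam in tool cm [  6.6141   0.113  -14.2939] axes
 [[-0.0001 -0.9656 -0.26  ]
 [ 1.      0.     -0.0004]
 [ 0.0004 -0.26    0.9656]] 68.95624859845643 heady -63.77089921606133
[30.1923 -4.977   1.0807]
```

Emit:
apply_moves(
  commands=[
    [1, [3.0, -0.5, 0.2], 0],
    [1, [3.0, -0.5, 0.2], 0],
    [1, [3.0, -0.5, 0.2], 0],
    [1, [3.0, -0.5, 0.2], 0],
    [1, [3.0, -0.5, 0.2], 0],
    [1, [3.0, -0.5, 0.2], 0],
    [1, [3.0, -0.5, 0.2], 0],
    [1, [3.0, -0.5, 0.2], 0],
    [1, [3.0, -0.5, 0.2], 0],
    [1, [3.0, -0.5, 0.2], 0],
    [1, [0, 0, 0.2], -0.14],
    [1, [0, 0, 0.2], -0.14],
    [1, [0, 0, 0.2], -0.14],
    [1, [0, 0, 0.2], -0.14],
    [1, [0, 0, 0], -0.14],
    [1, [0, 0, 0], -0.14],
    [1, [0, 0, 0], -0.14],
    [1, [0, 0, 0], 0],
  ],
)

```text
time: 1.9
tool_pos: [0.4788, -0.2933, 0.2029]
orientation: [-0.0, 0.752, 0.659, -0.0]
force: [0.0, -0.4, -0.5]
opening: 0.999
grip_force: 0.0
```

Run:
```python
from h import *
c=cam("wrist"); im,d=capture("wrist"); np.savez("/tmp/w1",im=im,d=d,f=c[0],cx=c[1],cy=c[2],R=c[3],t=c[4]); 
u,v=px(c,[.4807,-.2925,.06]); print(u,v,head(),tool()[0],tool()[2]["q"])
x,y=int(u)-90,int(v)-80; x=min(max(x,0),380);y=min(max(y,0),260);print(x,y); save("w1",im[y:y+150,x:x+190],4)
```

```text
280.1145846463872 200.11919634620574 -7.790778910732616 [ 0.4789 -0.2934  0.203 ] [-0.5497  0.3118  0.0167  1.2764  0.      1.1571]
190 120
```

View pics/w1.png

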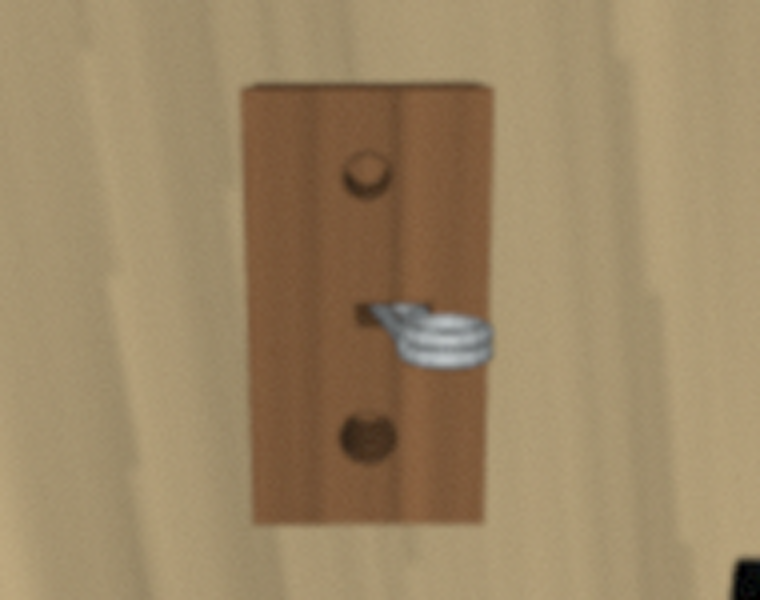

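The wrist crop shows the block with its slot at (358–432, 313). The clip's straight leg emerges at ~(375,310) and its double coil is at (445,340), so the head lies towards the block's +x side.

Run:
```python
from h import *
z=np.load("/tmp/w1.npz"); im,d=z["im"],z["d"]; c=(z["f"],z["cx"],z["cy"],z["R"],z["t"])
p,R,o=tool(); print("nominal headY",head())
T=lambda P:R.T@(np.asarray(P)-p)*100
g=lambda x,y,zz: ptz(c,190+(x+.5)/4-.5,120+(y+.5)/4-.5,zz)
for n,(x,y,zz) in dict(slotL=(358,313,.05),slotR=(432,313,.05),b1=(242,88,.05),b2=(492,88,.05),b3=(485,522,.05),b4=(252,522,.05)).items():
    P=g(x,y,zz); print(n,P,T(P))
# depth points on clip
vv,uu=np.mgrid[120+70:120+95,190+88:190+126]
for v in range(192,214,1):
  r=[]
  for u in range(280,316):
    P=pt(c,u,v,d[v,u]); 
    if P[2]>.056: q=T(P); r.append((q[0],q[1],P[2]*100))
  if r: r=np.array(r); print(v,len(r),"tx %.2f ty %.2f..%.2f z %.1f..%.1f mean"%(r[:,0].mean(),r[:,1].min(),r[:,1].max(),r[:,2].min(),r[:,2].max()),r.mean(0))
```

```text
nominal headY -7.790778910732616
slotL [ 0.4798 -0.2923  0.05  ] [ 0.109   0.0817 15.2978]
slotR [ 0.4979 -0.2947  0.05  ] [ 0.1182  1.9106 15.2966]
b1 [ 0.4597 -0.2351  0.05  ] [ 5.5132 -2.6785 15.3013]
b2 [ 0.5181 -0.2428  0.05  ] [ 5.5425  3.2128 15.2975]
b3 [ 0.5051 -0.3514  0.05  ] [-5.4029  3.3966 15.2938]
b4 [ 0.4453 -0.3436  0.05  ] [-5.4338 -2.6355 15.2977]
194 1 tx 6.51 ty 0.05..0.05 z 34.6..34.6 mean [ 6.5113  0.0485 34.5874]
199 21 tx 0.62 ty 0.05..2.67 z 5.6..34.6 mean [0.6208 1.7036 7.8031]
200 25 tx 0.31 ty 0.74..2.89 z 5.8..7.4 mean [0.3141 1.8261 6.8393]
201 28 tx 0.51 ty 0.05..3.04 z 5.9..34.6 mean [0.5074 1.8374 8.1091]
202 27 tx 0.24 ty 0.82..3.12 z 6.5..8.2 mean [0.243  1.9839 7.3539]
203 27 tx 0.34 ty 0.83..3.11 z 6.5..8.6 mean [0.3447 1.9224 8.1903]
204 26 tx 0.29 ty 0.90..3.10 z 7.1..8.7 mean [0.2928 1.96   8.3543]
205 24 tx 0.23 ty 0.98..3.01 z 7.5..8.8 mean [0.2285 1.9555 8.4635]
206 23 tx 0.14 ty 1.06..3.03 z 7.8..8.8 mean [0.144  2.0011 8.4869]
207 24 tx 0.02 ty 1.06..3.12 z 7.8..8.7 mean [0.0227 2.0579 8.3612]
208 24 tx -0.06 ty 1.06..3.12 z 7.9..8.6 mean [-0.0602  2.0579  8.3934]
209 23 tx -0.13 ty 1.06..3.02 z 7.9..8.8 mean [-0.127   2.0073  8.4901]
210 21 tx -0.21 ty 1.15..2.91 z 8.0..8.8 mean [-0.2066  2.0061  8.5337]
211 17 tx -0.29 ty 1.40..2.83 z 8.3..8.8 mean [-0.2896  2.0953  8.5623]
212 5 tx -0.37 ty 1.92..2.27 z 8.6..8.6 mean [-0.3737  2.0957  8.5883]
```

Run:
```python
from h import *
print(rel([.532,.130,.2]))
```

```text
[42.6665 -0.4772  0.3122]
```

Emit:
apply_moves(
  commands=[
    [1, [3.9, 0, 0], 0],
    [1, [3.9, 0, 0], 0],
    [1, [3.9, 0, 0], 0],
    [1, [3.9, 0, 0], 0],
    [1, [3.9, 0, 0], 0],
    [1, [3.9, 0, 0], 0],
    [1, [3.9, 0, 0], 0],
    [1, [3.9, 0, 0], 0],
    [1, [3.9, 0, 0], 0],
    [1, [3.9, 0, 0], 0],
    [1, [3.6, -0.5, 0], 0],
  ],
)

```text
time: 3.05
tool_pos: [0.5308, 0.1313, 0.2031]
orientation: [-0.0, 0.754, 0.657, 0.0]
force: [0.4, -0.5, -0.1]
opening: 1.001
grip_force: 0.0
```

Emit:
apply_moves(
  commands=[
    [1, [0, 0, 0], -0.145],
    [1, [0, 0, 0], -0.145],
    [1, [0, 0, 0], -0.145],
    [1, [0, 0, 0], -0.145],
    [1, [0, 0, 0], -0.145],
    [1, [0, 0, 0], -0.145],
    [1, [0, 0, 0], -0.145],
    [1, [0, 0, 0], -0.145],
    [1, [0, 0, 0], -0.145],
    [1, [0, 0, 0], -0.145],
    [1, [0, 0, 0], -0.145],
    [1, [0, 0, 0], -0.145],
    [1, [0, 0, 0], -0.145],
    [1, [0, 0, 0], -0.023],
    [1, [0, 0, 0], 0],
  ],
)

```text
time: 4.55
tool_pos: [0.5305, 0.1294, 0.2032]
orientation: [-0.0, -0.099, 0.995, 0.0]
force: [-0.2, -0.2, -0.5]
opening: 1.001
grip_force: 0.0
```

Run:
```python
from h import *
c=cam("wrist"); im,d=capture("wrist"); p,R,o=tool(); np.savez("/tmp/w2",im=im,d=d,f=c[0],cx=c[1],cy=c[2],R=c[3],t=c[4])
print(p,head(),o["q"],rel([.532,.130,.13])); print(px(c,[.532,.13,.14])); save("w2",im,1.4)
```

```text
[0.5305 0.1294 0.2033] 101.39656607522915 [ 0.2392  0.2848 -0.0213  1.2648  0.0001  0.0403] [-0.1571  0.0252  7.3264]
[280.8242 228.2859]
```

View pics/w2.png

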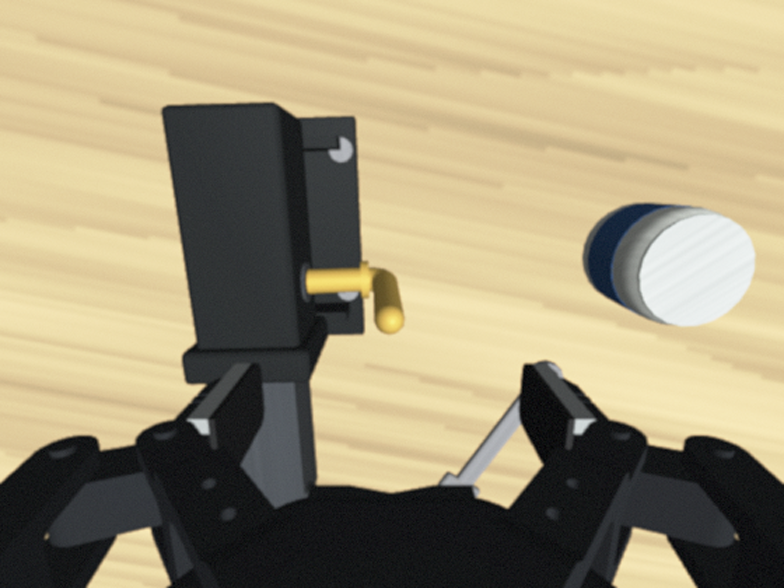

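The wrist view shows the pin out of the tube at (305–368, 281) and the bent handle with its end at (389,320), centred between the open fingers. The can is well clear at (695,265).

Run:
```python
from h import *
z=np.load("/tmp/w2.npz"); im,d=z["im"].astype(int),z["d"]; c=(z["f"],z["cx"],z["cy"],z["R"],z["t"])
p,R,o=tool(); T=lambda P:(R.T@(np.asarray(P)-p)*100)
g=lambda x,y,zz: ptz(c,x/1.4,y/1.4,zz)
for n,a in dict(end=(389,320,.14),washer=(368,281,.07),pinL=(307,282,.07),t1=(275,104,.102),t2=(299,347,.102)).items(): P=g(*a); print(n,P,T(P))
ys=(im[...,0]-im[...,2]>70)&(im[...,0]>100)
v,u=np.nonzero(ys[180:245,215:295]); v+=180;u+=215
# exclude wood by depth
Q=np.array([pt(c,a,b,d[b,a]) for a,b in zip(u,v)]); k=(Q[:,2]>.05)&(Q[:,2]<.16); Q=Q[k]
t=np.array([T(q) for q in Q])
for lo in np.arange(.06,.15,.01):
    k=(Q[:,2]>=lo)&(Q[:,2]<lo+.01)
    if k.sum()>3: print("z%.2f"%lo,k.sum(),t[k].mean(0)[:2],t[k].min(0)[:2],t[k].max(0)[:2],Q[k].mean(0))
```

```text
end [0.5326 0.128  0.14  ] [-0.1781 -0.1848  6.3264]
washer [0.5312 0.1133 0.07  ] [ 0.2511 -1.5979 13.3263]
pinL [0.5398 0.0739 0.07  ] [ 0.1841 -5.6327 13.3258]
t1 [0.4396 0.048  0.102 ] [10.5219 -6.1838 10.1272]
t2 [0.5725 0.0799 0.102 ] [-3.1418 -5.6872 10.1253]
z0.06 36 [ 1.0445 -2.5369] [-0.4648 -4.9822] [ 1.5234 -1.1155] [0.5253 0.1025 0.0688]
z0.07 810 [ 0.4205 -3.2947] [-0.7351 -5.5681] [1.498  0.2577] [0.5329 0.0963 0.0749]
z0.08 29 [ 0.679  -0.3242] [ 0.0871 -1.9835] [0.9415 0.3359] [0.5245 0.1249 0.0841]
z0.09 22 [0.6677 0.0529] [ 0.246  -0.2731] [0.8484 0.3995] [0.5239 0.1286 0.0951]
z0.10 31 [0.5748 0.0899] [ 0.1271 -0.186 ] [0.7719 0.4583] [0.5247 0.1292 0.1049]
z0.11 29 [0.4432 0.179 ] [ 0.0241 -0.1038] [0.6116 0.5118] [0.5258 0.1303 0.1151]
z0.12 36 [0.3632 0.1921] [-0.0751 -0.1038] [0.5909 0.5613] [0.5266 0.1306 0.1251]
z0.13 278 [-0.1544 -0.1221] [-1.0143 -0.8295] [0.4772 0.5512] [0.5323 0.1286 0.1374]
z0.14 78 [-0.3241 -0.1656] [-0.7296 -0.6708] [0.0904 0.3206] [0.534  0.1285 0.1405]
```

Emit:
apply_moves(
  commands=[
    [1, [-0.15, -0.1, 2.3], 0],
    [1, [0, 0, 2.3], 0],
    [1, [0, 0, 2.3], 0],
    [1, [0, 0, 2.3], 0],
    [1, [0, 0, 0], 0],
    [-1, [0, 0, 0], 0],
    [-1, [0, 0, 0], 0],
    [-1, [0, 0, 0], 0],
    [-1, [0, 0, 0], 0],
    [-1, [0, 0, 0], 0],
    [-1, [0, 0, 0], 0],
    [-1, [0, 0, 0], 0],
    [-1, [0, 0, 0], 0],
  ],
  squeeze=30,
)

```text
time: 5.9
tool_pos: [0.5327, 0.1288, 0.112]
orientation: [0.001, -0.102, 0.995, -0.0]
force: [-0.7, 1.3, 6.3]
opening: 0.175
grip_force: 29.3
```

Emit:
apply_moves(
  commands=[
    [-1, [0, -0.4, 0], 0],
    [-1, [0, -0.4, 0], 0],
    [-1, [0, -0.4, 0], 0],
    [-1, [0, -0.4, 0], 0],
    [-1, [0, -0.4, 0], 0],
    [-1, [0, -0.4, 0], 0],
    [-1, [0, -0.4, 0], 0],
    [-1, [0, -0.4, 0], 0],
    [-1, [0, 0, 0], 0],
  ],
)

```text
time: 6.8
tool_pos: [0.5401, 0.0979, 0.1134]
orientation: [0.002, -0.102, 0.995, 0.001]
force: [-1.6, 2.2, 16.8]
opening: 0.181
grip_force: 30.9
```

Emit:
apply_moves(
  commands=[
    [-1, [0, -0.2, 0], 0],
    [-1, [0, -0.2, 0], 0],
    [-1, [0, 0, 0], 0],
  ],
)

```text
time: 7.1
tool_pos: [0.5409, 0.0948, 0.1136]
orientation: [0.002, -0.102, 0.995, 0.001]
force: [-3.4, 5.9, 18.3]
opening: 0.175
grip_force: 31.5
```

Emit:
apply_moves(
  commands=[
    [-1, [0, 0, -0.15], 0],
    [-1, [0, -0.15, 0], 0],
    [-1, [0, -0.15, 0], 0],
    [-1, [0, 0, 0], 0],
  ],
)

```text
time: 7.5
tool_pos: [0.5412, 0.0933, 0.115]
orientation: [0.002, -0.103, 0.995, 0.003]
force: [-2.4, 13.8, 16.4]
opening: 0.174
grip_force: 29.3
```

Run:
```python
from h import *
p,R,o=tool(); print(p,o["force"]); 
a=np.radians(12); X=np.array([np.cos(a),np.sin(a)]);Y=np.array([-X[1],X[0]]); O=np.array([.5447,.0408]); print((p[:2]-O)@X,(p[:2]-O)@Y)
im,d=capture("scene"); c=cam("scene"); np.savez("/tmp/s3",im=im,d=d); u,v=px(c,[.545,.06,.08]); u,v=int(u),int(v); print(u,v); save("s3",im[v-55:v+45,u-65:u+65],6)
```

```text
[0.5412 0.0933 0.115 ] [-2.4314 13.7813 16.3749]
0.007469708450149781 0.0520995349384036
321 220
```

View pics/s3.png

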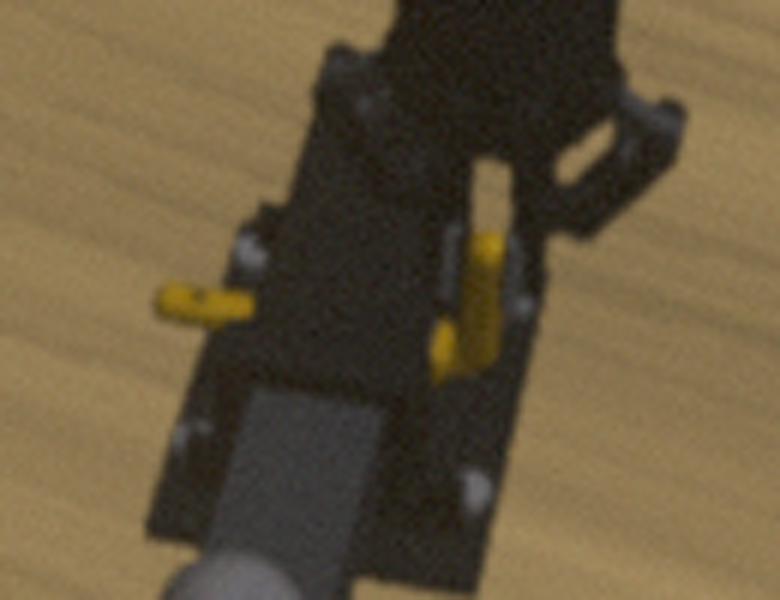

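The scene crop shows the pin with its hole end sticking out at (160–250, 303), the hole visible at (200,297), and the washer near the tube at (440,350). I'll push a little more and then swing the handle upright.

Emit:
apply_moves(
  commands=[
    [-1, [0, -0.15, -0.1], 0],
    [-1, [0, 0, 0], 0],
  ],
)

```text
time: 7.75
tool_pos: [0.5413, 0.0921, 0.1158]
orientation: [0.002, -0.103, 0.995, 0.003]
force: [-3.3, 14.4, 14.6]
opening: 0.172
grip_force: 29.5
```

Emit:
apply_moves(
  commands=[
    [-1, [0.15, 0, 0], 0],
    [-1, [0.15, 0, 0], 0],
    [-1, [0.15, 0, 0], 0],
    [-1, [0, -0.1, 0], 0],
    [-1, [0, 0, 0], 0],
  ],
)

```text
time: 8.25
tool_pos: [0.5385, 0.0909, 0.1164]
orientation: [0.003, -0.103, 0.995, 0.004]
force: [-0.3, 17.4, 15.9]
opening: 0.174
grip_force: 29.8
```

Emit:
apply_moves(
  commands=[
    [-1, [0, 0, -0.2], 0],
    [-1, [0, -0.15, 0], 0],
    [-1, [0, 0, 0], 0],
  ],
)

```text
time: 8.55
tool_pos: [0.5382, 0.0893, 0.1178]
orientation: [0.002, -0.103, 0.995, 0.004]
force: [-0.6, 16.4, 12.0]
opening: 0.172
grip_force: 31.2
```

```bash
cat > m.py <<'E'
from h import *
a=np.radians(12); X=np.array([np.cos(a),np.sin(a)]);Y=np.array([-X[1],X[0]]); O=np.array([.5447,.0408])
def rec(P): P=np.asarray(P); return np.array([(P[:2]-O)@X,(P[:2]-O)@Y,P[2]])
def yel(n,tag):
    c=cam(n); im,d=capture(n); np.savez("/tmp/"+tag,im=im,d=d,f=c[0],cx=c[1],cy=c[2],R=c[3],t=c[4]); i=im.astype(int); ys=(i[...,0]-i[...,2]>60)&(d>0)
    v,u=np.nonzero(ys); Q=np.array([rec(pt(c,a,b,d[b,a])) for a,b in zip(u,v)])
    k=(abs(Q[:,0])<.03)&(abs(Q[:,1])<.11)&(Q[:,2]>.045)&(Q[:,2]<.16); return c,im,Q[k]
E
python3 - <<'E'
from m import *
c,im,Q=yel("top","t4")
for n,k in dict(hole=Q[:,1]<-.034,pinR=(Q[:,1]>.03)&(Q[:,2]<.09),hend=Q[:,2]>.13).items():
    q=Q[k]; print(n,len(q),q.min(0) if len(q) else 0,q.max(0) if len(q) else 0,q.mean(0) if len(q) else 0)
E
```

```text
hole 131 [-0.0059 -0.0731  0.0687] [ 0.0096 -0.0343  0.0801] [ 0.0015 -0.0535  0.0751]
pinR 0 0 0 0
hend 0 0 0 0
```

Run:
```python
from m import *
c=cam("scene"); print("hole before",rec(ptz(c,321-65+200/6-.4,220-55+297/6-.4,.079)),"tcp",rec(tool()[0]))
im,d=capture("scene"); np.savez("/tmp/s5",im=im,d=d); u,v=321,220
a=im[v-20:v+15,u-45:u-5]; b=im[v-45:v+15,u-5:u+35]
a=cv2.resize(a,(400,350),interpolation=cv2.INTER_CUBIC); b=cv2.resize(b,(400,600),interpolation=cv2.INTER_CUBIC)
o=np.zeros((600,800,3),np.uint8); o[:350,:400]=a;o[:,400:]=b; save("s5",o)
```

```text
hole before [ 0.0035 -0.0561  0.079 ] tcp [0.0037 0.0488 0.1178]
```

View pics/s5.png

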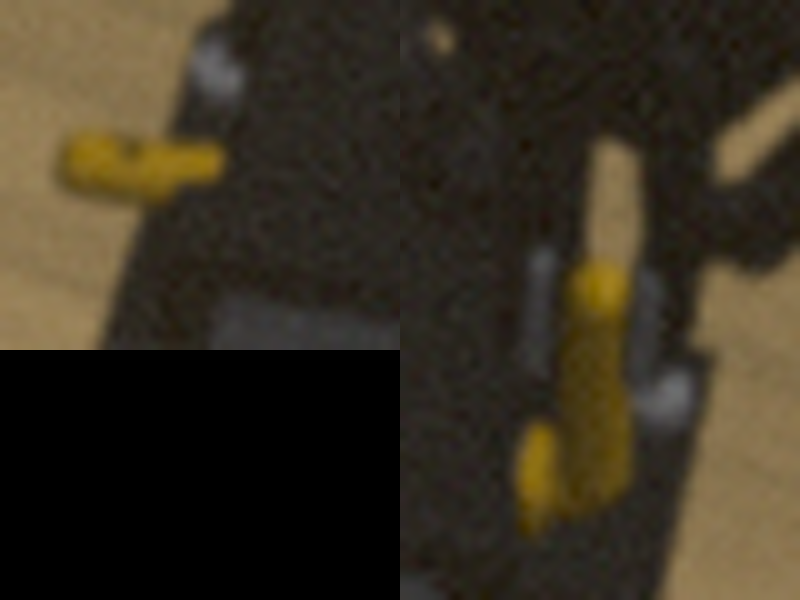

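The hole end and washer now show the washer (520–555, 420–530) against the tube. The hole is at (130,148), at y≈−56 mm, which is home within measurement. I'll ease off, release, rise and check.

Emit:
apply_moves(
  commands=[
    [-1, [0.1, 0.1, 0], 0],
    [-0.3, [0, 0, 0], 0],
    [0, [0, 0, 0], 0],
    [0.2, [0, 0, 0], 0],
    [0.2, [0, 0, 0], 0],
    [0.2, [0, 0, -3], 0],
    [0.2, [0, 0, -3], 0],
    [0.5, [0, 0, -3], 0],
    [1, [0, -1.5, 0], 0],
    [1, [0, -1.5, 0], 0],
    [1, [0, 0, 0], 0],
  ],
)

```text
time: 9.75
tool_pos: [0.5413, 0.0552, 0.2048]
orientation: [-0.001, -0.101, 0.995, -0.0]
force: [1.0, 0.2, -0.4]
opening: 1.001
grip_force: 0.0
```

Run:
```python
from m import *
for nm in("top","wrist"):
    c,im,Q=yel(nm,nm+"6"); print(nm)
    for n,k in dict(hole=Q[:,1]<-.034,pinR=(Q[:,1]>.03)&(Q[:,2]<.09),h1=(Q[:,1]>.03)&(Q[:,2]>.09)&(Q[:,2]<.11),h2=(Q[:,2]>.11)&(Q[:,2]<.13),hend=Q[:,2]>.136).items():
        q=Q[k]; print(n,len(q),q.min(0) if len(q) else 0,q.max(0) if len(q) else 0,q.mean(0) if len(q) else 0)
u,v=px(c,[.5447,.0408,.1]);print(u,v); save("w6",im,1.4)
```

```text
top
hole 70 [-0.0057 -0.0729  0.0726] [ 0.0083 -0.0354  0.0836] [-0.0011 -0.0569  0.0791]
pinR 0 0 0 0
h1 0 0 0 0
h2 0 0 0 0
hend 0 0 0 0
wrist
hole 668 [-0.0052 -0.0736  0.0673] [ 0.0107 -0.0355  0.0835] [ 0.0017 -0.054   0.079 ]
pinR 230 [-0.0102  0.034   0.0689] [0.0128 0.0564 0.0897] [-0.0009  0.0394  0.0778]
h1 21 [-0.005   0.053   0.0909] [-0.0017  0.0581  0.1096] [-0.0039  0.0552  0.1003]
h2 26 [-0.0042  0.054   0.1108] [-0.0017  0.0583  0.1299] [-0.0031  0.0561  0.1207]
hend 334 [-0.0034  0.0463  0.136 ] [0.0118 0.0608 0.1438] [0.0032 0.0529 0.1404]
261.70255026069236 212.15271463337046
```

View pics/w6.png

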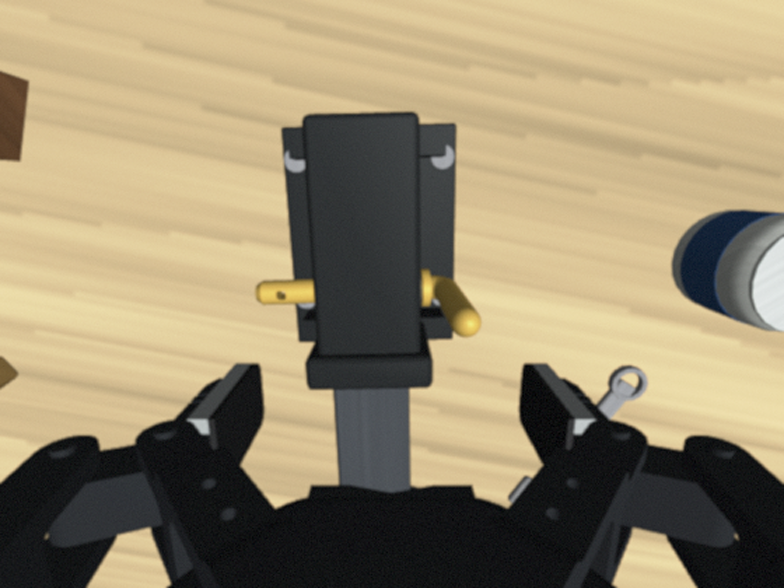

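The wrist view shows the pin home: the hole is at (281,294) on the exposed left end (257–315) and the washer at (427,287) is against the tube. The handle end is at (467,321). I'll compute the handle's lean and the hole position.

Run:
```python
from m import *
z=np.load("/tmp/wrist6.npz"); im,d=z["im"],z["d"]; c=(z["f"],z["cx"],z["cy"],z["R"],z["t"])
g=lambda x,y,zz: ptz(c,(x+.5)/1.4-.5,(y+.5)/1.4-.5,zz)
A=g(285,292,.073);B=g(427,287,.070); print("pin yaw",np.degrees(np.arctan2(-(B-A)[0],(B-A)[1])))
t=[g(*q,.102) for q in((305,118),(320,352),(416,116),(419,352))]; 
for i in(0,2): print("tube",np.degrees(np.arctan2(*(t[i+1]-t[i])[1::-1])))
print("hole mouth",g(281,294,.082),rec(g(281,294,.082)),"bar ctr",rec(g(281,292.5,.074)),rec(B),"hend",rec(g(467,321,.142)))
u,v=int(281/1.4),int(294/1.4); 
for vv in range(v-10,v+10): print(vv,im[vv,u-6],im[vv,u],"%.4f"%pt(c,u-6,vv,d[vv,u-6])[2])
```

```text
pin yaw 13.200255300866093
tube 12.542231022853501
tube 13.229047353342718
hole mouth [ 0.5585 -0.0134  0.082 ] [ 0.0022 -0.0559  0.082 ] bar ctr [ 0.0032 -0.0579  0.074 ] [0.0012 0.0386 0.07  ] hend [0.0017 0.0529 0.142 ]
200 [168 148 104] [157 136  91] -0.0000
201 [146 123  68] [146 122  63] 0.0745
202 [169 142  70] [172 145  72] 0.0767
203 [187 155  76] [194 162  82] 0.0783
204 [206 171  85] [207 172  86] 0.0795
205 [216 180  89] [218 181  90] 0.0793
206 [225 190  95] [225 192  97] 0.0790
207 [231 201 102] [217 182  96] 0.0812
208 [236 207 107] [168 143  80] 0.0818
209 [237 210 109] [133 112  64] 0.0812
210 [236 207 106] [118 100  50] 0.0819
211 [233 201 101] [109  93  45] 0.0832
212 [230 199 101] [111  93  47] 0.0833
213 [226 193  97] [139 116  56] 0.0823
214 [220 185  93] [182 152  76] 0.0807
215 [200 167  83] [197 165  84] 0.0803
216 [182 153  82] [186 158  89] 0.0794
217 [189 165 113] [192 169 116] 0.0794
218 [215 191 145] [216 193 146] 0.0010
219 [219 196 152] [220 198 151] 0.0019
```

Run:
```python
from m import *
z=np.load("/tmp/wrist6.npz"); c=(z["f"],z["cx"],z["cy"],z["R"],z["t"])
for v in(210.2,210.8): print(ptz(c,200.5,v,.083))
print(rel([.499,-.2962,.1]),head())
```

```text
[ 0.5585 -0.0132  0.083 ]
[ 0.5591 -0.0131  0.083 ]
[ 11.1818 -33.6944  10.4716] 101.61316799220224
```

Emit:
apply_moves(
  commands=[
    [1, [1.12, -3.37, 0], 0],
    [1, [1.12, -3.37, 0], 0],
    [1, [1.12, -3.37, 0], 0],
    [1, [1.12, -3.37, 0], 0],
    [1, [1.12, -3.37, 0], 0],
    [1, [1.12, -3.37, 0], 0],
    [1, [1.12, -3.37, 0], 0],
    [1, [1.12, -3.37, 0], 0],
    [1, [1.12, -3.37, 0], 0],
    [1, [1.12, -3.37, 0], 0],
  ],
)

```text
time: 10.85
tool_pos: [0.4995, -0.2966, 0.2049]
orientation: [-0.001, -0.102, 0.995, 0.001]
force: [1.0, 0.2, -0.8]
opening: 1.001
grip_force: 0.0
```

Emit:
apply_moves(
  commands=[
    [1, [0, 0, 0], 0.147],
    [1, [0, 0, 0], 0.147],
    [1, [0, 0, 0], 0.147],
    [1, [0, 0, 0], 0.147],
    [1, [0, 0, 0], 0.147],
    [1, [0, 0, 0], 0.147],
    [1, [0, 0, 0], 0.147],
    [1, [0, 0, 0], 0.147],
    [1, [0, 0, 0], 0.147],
    [1, [0, 0, 0], 0.147],
    [1, [0, 0, 0], 0.147],
    [1, [0, 0, 0], 0.147],
    [0.3, [0, 0, 0], 0.14],
    [0.3, [0, 0, 4], 0],
    [0.3, [0, 0, 0], 0],
  ],
)

```text
time: 12.35
tool_pos: [0.4976, -0.2938, 0.1611]
orientation: [-0.004, 0.751, 0.66, -0.001]
force: [-1.3, 0.8, -0.4]
opening: 0.645
grip_force: 0.0
```

Run:
```python
from m import *
c=cam("wrist"); im,d=capture("wrist"); np.savez("/tmp/w7",im=im,d=d,f=c[0],cx=c[1],cy=c[2],R=c[3],t=c[4])
print(tool()[0],head(),rel([.499,-.2962,.0775]))
P=[]
for v in range(100,350):
  for u in range(180,400):
    q=pt(c,u,v,d[v,u]); i=im[v,u].astype(int)
    if .062<q[2]<.095 and abs(i[0]-i[2])<40: r=rel(q) if 0 else q; P.append(q)
P=np.array(P); p,R,_=tool(); t=(P-p)@R*100
k=P[:,2]>.075; print(len(P),t[k].min(0),t[k].max(0),np.percentile(t[k],[2,98],axis=0),P[:,2].max())
u,v=map(int,px(c,[.499,-.2962,.0775])); print(u,v); v0=max(0,min(v-75,270));u0=u-95; save("w7",im[v0:v0+150,u0:u0+190],4); print(u0,v0)
```

```text
[ 0.4984 -0.2943  0.1635] -7.35387974239419 [-0.1989  0.1296  8.5954]
427 [-0.5749 -0.8797  7.5254] [0.2692 1.2155 8.844 ] [[-0.5336 -0.8716  7.5749]
 [ 0.2441  1.1982  8.6839]] 0.08820955276032456
281 221
186 146
```

View pics/w7.png

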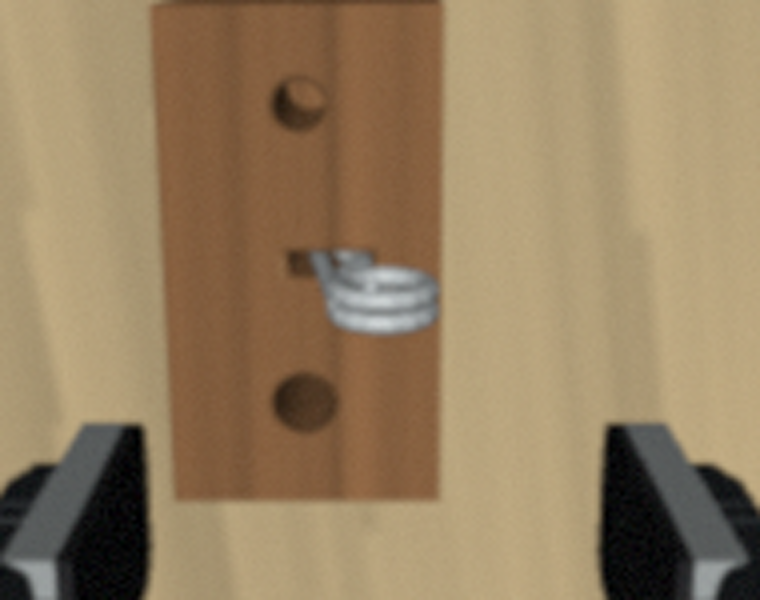

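The crop shows the coil at (383,300) between the open fingers, with the leg entering the slot at (313,255). Descend and grip lightly.

Emit:
apply_moves(
  commands=[
    [0.2, [-0.15, 0.15, 2.2], 0],
    [0, [0, 0, 2.5], 0],
    [0, [0, 0, 2.5], 0],
    [0, [0, 0, 2.3], 0],
    [0, [0, 0, 1.0], 0],
    [0, [0, 0, 0], 0],
  ],
)

```text
time: 13.0
tool_pos: [0.5011, -0.297, 0.0604]
orientation: [-0.001, 0.751, 0.66, -0.0]
force: [0.5, -0.2, 0.1]
opening: 0.501
grip_force: 0.0
```

Emit:
apply_moves(
  commands=[
    [-1, [0, 0, 0], 0],
    [-1, [0, 0, 0], 0],
    [-1, [0, 0, 0], 0],
    [-1, [0, 0, 0], 0],
    [-1, [0, 0, 0], 0],
  ],
  squeeze=20,
)

```text
time: 13.5
tool_pos: [0.4994, -0.2969, 0.0617]
orientation: [-0.001, 0.751, 0.66, -0.001]
force: [-9.5, 1.4, 2.4]
opening: 0.256
grip_force: 19.3
```

Emit:
apply_moves(
  commands=[
    [-1, [0, -0.2, 0], 0],
    [-1, [0, -0.2, 0], 0],
    [-1, [0, 0, 0], 0],
  ],
)

```text
time: 13.8
tool_pos: [0.4982, -0.2972, 0.0623]
orientation: [0.001, 0.751, 0.66, 0.0]
force: [-1.3, 0.9, 5.6]
opening: 0.255
grip_force: 19.4
```

Emit:
apply_moves(
  commands=[
    [-1, [0, -0.2, 0], 0],
    [-1, [0, -0.1, 0], 0],
    [-1, [0, 0, 0], 0],
  ],
)

```text
time: 14.1
tool_pos: [0.4968, -0.2973, 0.0627]
orientation: [0.002, 0.751, 0.66, 0.001]
force: [2.3, 0.2, 7.7]
opening: 0.256
grip_force: 18.8
```

Emit:
apply_moves(
  commands=[
    [-1, [0, 0, -0.1], 0],
    [-1, [0, 0, -0.1], 0],
    [-1, [0, 0, 0], 0],
    [-1, [0, 0, 0], 0],
  ],
)

```text
time: 14.5
tool_pos: [0.4954, -0.2967, 0.0635]
orientation: [0.001, 0.751, 0.66, 0.0]
force: [2.3, -0.2, 6.4]
opening: 0.253
grip_force: 19.3
```

Emit:
apply_moves(
  commands=[
    [-1, [0, -0.2, 0], 0],
    [-1, [0, -0.2, -0.1], 0],
    [-1, [0, 0, 0], 0],
    [-1, [0, 0, 0], 0],
  ],
)

```text
time: 14.9
tool_pos: [0.4909, -0.2961, 0.0642]
orientation: [0.0, 0.751, 0.66, 0.0]
force: [2.9, -0.0, 6.7]
opening: 0.241
grip_force: 19.6
```

Emit:
apply_moves(
  commands=[
    [-1, [0, -0.15, -0.05], 0],
    [-1, [0, 0, 0], 0],
    [-1, [0, 0, 0], 0],
  ],
)

```text
time: 15.2
tool_pos: [0.4896, -0.2958, 0.0646]
orientation: [0.001, 0.751, 0.66, 0.0]
force: [4.9, -0.3, 5.1]
opening: 0.245
grip_force: 19.5
```

Emit:
apply_moves(
  commands=[
    [-1, [0, 0.05, 0], 0],
    [-1, [0, 0, -0.5], 0],
    [-1, [0, 0, -1], 0],
    [-1, [0, 0, -1.5], 0],
    [-1, [0, 0, -2], 0],
    [-1, [0, 0, -2.5], 0],
    [-1, [0, 0, -2.5], 0],
    [-1, [0, 0, -2], 0],
    [-1, [0, 0, 0], 0],
    [-1, [0, 0, 0], 0],
  ],
  squeeze=40,
)

```text
time: 16.2
tool_pos: [0.4887, -0.2955, 0.184]
orientation: [-0.001, 0.751, 0.66, -0.0]
force: [-0.4, 0.4, -1.8]
opening: 0.236
grip_force: 40.2
```

Run:
```python
from h import *
p,R,o=tool(); print(p,head())
o_=np.zeros((600,800,3),np.uint8)
for i,n in enumerate(("scene","wrist")):
    c=cam(n); im,d=capture(n); np.savez("/tmp/%s8"%n,im=im,d=d,f=c[0],cx=c[1],cy=c[2],R=c[3],t=c[4])
    u,v=map(int,px(c,[p[0],p[1],p[2]-.02])); w=40 if n=="scene" else 80; h_=int(w*1.5)
    u0=max(0,min(u-w//2,560-w));v0=max(0,min(v-h_//2,420-h_)); o_[:,400*i:400*i+400]=cv2.resize(im[v0:v0+h_,u0:u0+w],(400,600),interpolation=cv2.INTER_CUBIC); print(n,u0,v0,w)
save("c8",o_)
```

```text
[ 0.4887 -0.2955  0.184 ] -7.400002722369644
scene 176 102 40
wrist 238 189 80
```

View pics/c8.png

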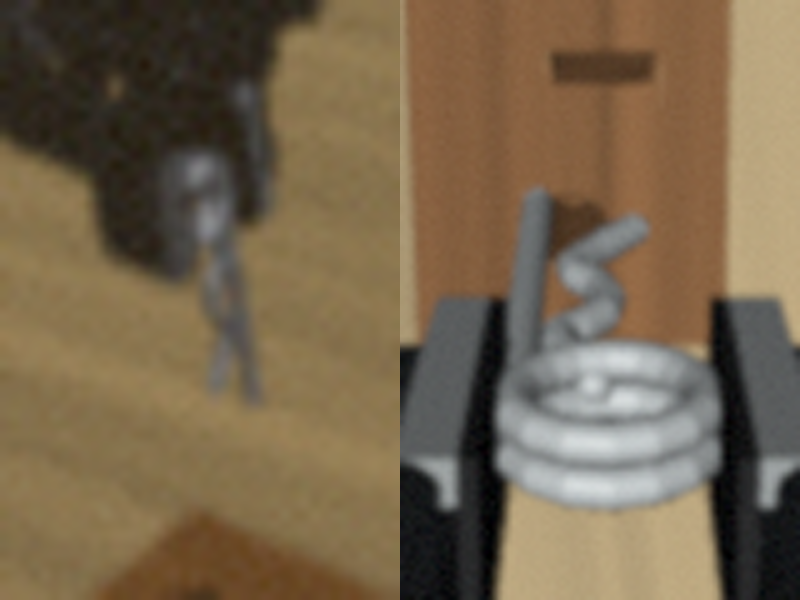

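The right panel (wrist) shows the clip cleanly held: coil centre ~(608,425), straight leg from (522,345) down to its tip at (537,195), and the bowed leg on the +ty side. I'll measure the tip.

Run:
```python
from h import *
z=np.load("/tmp/wrist8.npz"); im,d=z["im"],z["d"]; c=(z["f"],z["cx"],z["cy"],z["R"],z["t"]); p,R,_=tool()
T=lambda P:(R.T@(P-p))*100
def at(x,y): 
    u,v=238+(x-400+.5)/5-.5,189+(y+.5)/5-.5; return u,v
for n,(x,y) in dict(tip=(537,202),l1=(535,230),l2=(530,280),l3=(525,330)).items():
    u,v=at(x,y); b=[d[int(round(v)),int(round(u))+k] for k in(-1,0,1)]; k=min(x for x in b if x>0); print(n,b,T(pt(c,u,v,k+.002)))
P=[]
for v in range(250,292):
  for u in range(252,306):
    q=T(pt(c,u,v,d[v,u]))
    if -4.5<q[2]<0 and abs(q[1])<1.4: P.append(q)
P=np.array(P); print(len(P),P.min(0),P.max(0),np.percentile(P,[1,99],axis=0))
```

```text
tip [np.float32(0.20134945), np.float32(0.20061222), np.float32(0.20179756)] [ 0.2182 -0.843   4.9703]
l1 [np.float32(0.18993229), np.float32(0.18899167), np.float32(0.19026354)] [ 0.2412 -0.815   3.7729]
l2 [np.float32(0.17178367), np.float32(0.17254306), np.float32(0.17333923)] [ 0.2569 -0.791   1.9949]
l3 [np.float32(0.15929128), np.float32(0.15834133), np.float32(0.15803549)] [ 0.246  -0.7744  0.5681]
1822 [-1.0826 -1.1993 -3.906 ] [ 1.0864  1.3239 -0.0039] [[-0.5823 -1.0998 -3.7636]
 [ 1.043   1.2238 -0.3549]]
```

Run:
```python
from h import *
print(rel([.5676,-.0134,.184]))
```

```text
[28.9662  4.2157 -0.0804]
```

Emit:
apply_moves(
  commands=[
    [-1, [2.9, 0.42, 0], 0],
    [-1, [2.9, 0.42, 0], 0],
    [-1, [2.9, 0.42, 0], 0],
    [-1, [2.9, 0.42, 0], 0],
    [-1, [2.9, 0.42, 0], 0],
    [-1, [2.9, 0.42, 0], 0],
    [-1, [2.9, 0.42, 0], 0],
    [-1, [2.9, 0.42, 0], 0],
    [-1, [2.9, 0.42, 0], 0],
    [-1, [2.9, 0.42, 0], 0],
    [-1, [0, 0, 0], -0.12],
    [-1, [0, 0, 0], -0.12],
    [-1, [0, 0, 0.5], -0.12],
    [-1, [0, 0, 1], 0],
    [-1, [0, 0, 0.5], 0],
    [-1, [0, 0, 0], 0],
    [-1, [0, 0, 0], 0],
  ],
)

```text
time: 18.0
tool_pos: [0.5682, -0.0136, 0.1639]
orientation: [-0.0, 0.622, 0.783, -0.0]
force: [-0.3, -0.6, -0.0]
opening: 0.236
grip_force: 40.2
```

Run:
```python
from h import *
c=cam("wrist"); im,d=capture("wrist"); np.savez("/tmp/w9",im=im,d=d,f=c[0],cx=c[1],cy=c[2],R=c[3],t=c[4]); p,R,_=tool()
print(p,head(),rel([.5588,-.0132,.083])); u,v=map(int,px(c,[.5588,-.0132,.083])); print(u,v)
u0,v0=238,150; print(u0,v0); save("w9",im[v0:v0+120,u0:u0+100],5)
```

```text
[ 0.5684 -0.0136  0.1643] 13.156794831329009 [ 0.2554 -0.9274  8.1284]
266 215
238 150
```

View pics/w9.png

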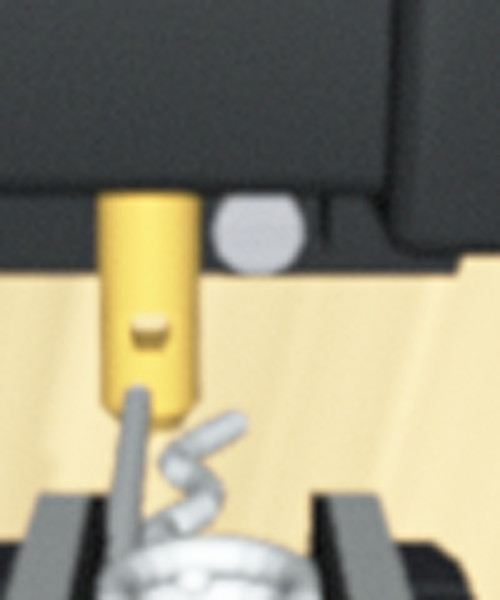

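The crop shows the hole mouth at (151,329), in the middle of the bar (100–200), so the hole is upright. The clip tip is at (137,392). That was my eleventh viewed picture, one over the limit, so from here I'll use only numbers.

Run:
```python
from h import *
z=np.load("/tmp/w9.npz"); im,d=z["im"],z["d"]; c=(z["f"],z["cx"],z["cy"],z["R"],z["t"]); p,R,_=tool()
T=lambda P:(R.T@(P-p))*100
A=lambda x,y:(238+(x+.5)/5-.5,150+(y+.5)/5-.5)
print([round(float(d[215,u]),4) for u in range(255,282)])
print([round(float(d[208,u]),4) for u in range(255,282)])
u,v=A(151,329); dd=np.median([d[212,267:270],d[220,267:270]]); h=T(pt(c,u,v,dd)); print("hole",h,pt(c,u,v,dd))
u,v=A(137,396); b=d[int(round(v)),264:268]; print(b); print("tip",T(pt(c,u,v,b.min()+.002)))
```

```text
[0.3174, 0.3175, 0.318, 0.239, 0.239, 0.2362, 0.2358, 0.2354, 0.2355, 0.2483, 0.3177, 0.3179, 0.3179, 0.3174, 0.3176, 0.3184, 0.2487, 0.2347, 0.2354, 0.2347, 0.2368, 0.2388, 0.2388, 0.3168, 0.3183, 0.3173, 0.3181]
[0.3162, 0.3162, 0.3161, 0.2387, 0.237, 0.2354, 0.235, 0.234, 0.2332, 0.0, 0.2339, 0.2344, 0.2331, 0.2332, 0.2322, 0.233, 0.2332, 0.2343, 0.2337, 0.2343, 0.2363, 0.237, 0.2386, 0.3172, 0.3148, 0.3156, 0.315]
hole [ 0.2051 -0.8368  8.3871] [ 0.5598 -0.0135  0.0804]
[0.2011 0.2011 0.2006 0.201 ]
tip [ 0.2157 -0.9013  5.0277]
```

Emit:
apply_moves(
  commands=[
    [-1, [0, 0.06, 0.8], 0],
    [-1, [0, 0, 0.8], 0],
    [-1, [0, 0, 0.8], 0],
    [-1, [0, 0, 0.4], 0],
    [-1, [0, 0, 0], 0],
    [-1, [0, 0, 0], 0],
  ],
)

```text
time: 18.65
tool_pos: [0.569, -0.0134, 0.1363]
orientation: [-0.0, 0.621, 0.784, -0.0]
force: [0.2, -0.9, -0.5]
opening: 0.233
grip_force: 40.2
```

```bash
cat > s.py <<'E'
from h import *
def chk():
    c=cam("wrist"); im,d=capture("wrist"); p,R,o=tool(); T=lambda P:(R.T@(P-p))*100
    Q=[]
    for v in range(150,290):
      for u in range(225,320):
        i=im[v,u].astype(int); q=pt(c,u,v,d[v,u]); t=T(q)
        Q.append((*t,q[2],i[0]-i[2],u,v))
    return np.array(Q),p,o,im,d,c
if __name__=="__main__":
    Q,p,o,im,d,c=chk(); print(p,o["force"],o["grip_force"])
    y=Q[(Q[:,4]>60)&(Q[:,3]>.05)&(Q[:,3]<.1)]   # bar
    if len(y): print("bar",len(y),"ty",np.percentile(y[:,1],[1,99]),"tx",np.percentile(y[:,0],[1,99]),"ztop",np.percentile(y[:,3],98))
    g=Q[(Q[:,4]<45)&(Q[:,3]>.045)&(abs(Q[:,1])<2.2)&(Q[:,2]>.2)&(Q[:,0]<1.0)&(Q[:,0]>-.6)]
    for a in np.arange(0.2,6.5,.5):
        k=g[(g[:,2]>=a)&(g[:,2]<a+.5)]
        l=k[k[:,1]<-.3]; r=k[k[:,1]>=-.3]
        print("tz%.1f"%a,"L",len(l),l[:,:2].mean(0) if len(l) else "","R",len(r),r[:,:2].mean(0) if len(r) else "")
E
python3 s.py
```

```text
[ 0.5692 -0.0133  0.1365] [-0.1651 -0.2036 -0.9072] 40.225248634815216
bar 921 ty [-1.7168 -0.176 ] tx [-1.4073  2.6424] ztop 0.08247610488709053
tz0.2 L 47 [ 0.2366 -0.6422] R 3 [ 0.2318 -0.2579]
tz0.7 L 34 [ 0.2287 -0.7015] R 43 [ 0.1777 -0.1223]
tz1.2 L 24 [ 0.2381 -0.8386] R 29 [0.2108 0.0614]
tz1.7 L 22 [ 0.2109 -0.8144] R 30 [ 0.2209 -0.07  ]
tz2.2 L 39 [ 0.1865 -0.6046] R 11 [ 0.2187 -0.1873]
tz2.7 L 24 [ 0.2422 -0.7384] R 18 [ 0.1782 -0.1326]
tz3.2 L 14 [ 0.2393 -0.8693] R 33 [0.1665 0.0608]
tz3.7 L 10 [ 0.2384 -0.9088] R 26 [0.2052 0.3354]
tz4.2 L 12 [ 0.2364 -0.855 ] R 1 [0.1074 0.5455]
tz4.7 L 12 [ 0.2293 -0.8891] R 0 
tz5.2 L 6 [ 0.2315 -0.8832] R 0 
tz5.7 L 1 [-0.1387 -1.1542] R 1 [-0.5991 -0.2461]
tz6.2 L 1 [-0.181  -1.1742] R 0
```

Emit:
apply_moves(
  commands=[
    [-1, [0, -0.03, 0.2], 0],
    [-1, [0, 0, 0.2], 0],
    [-1, [0, 0, 0], 0],
    [-1, [0, 0, 0], 0],
  ],
)

```text
time: 19.1
tool_pos: [0.5687, -0.0135, 0.1323]
orientation: [-0.0, 0.621, 0.784, 0.0]
force: [-0.0, 0.0, -0.8]
opening: 0.233
grip_force: 40.2
```

Emit:
apply_moves(
  commands=[
    [-1, [0, 0, 0.2], 0],
    [-1, [0, 0, 0.2], 0],
    [-1, [0, 0, 0], 0],
    [-1, [0, 0, 0], 0],
  ],
)

```text
time: 19.5
tool_pos: [0.5687, -0.0135, 0.1282]
orientation: [-0.0, 0.621, 0.784, -0.0]
force: [-1.8, 0.8, -0.8]
opening: 0.237
grip_force: 40.2
```

Emit:
apply_moves(
  commands=[
    [-1, [0, 0, 0.2], 0],
    [-1, [0, 0, 0.2], 0],
    [-1, [0, 0, 0], 0],
    [-1, [0, 0, 0], 0],
  ],
)

```text
time: 19.9
tool_pos: [0.5687, -0.0134, 0.1242]
orientation: [-0.0, 0.621, 0.784, -0.0]
force: [0.1, 0.6, -0.9]
opening: 0.235
grip_force: 40.2
```

```bash
python3 s.py
```

```text
[ 0.5687 -0.0134  0.1243] [ 0.6212  0.1497 -0.7707] 40.22603541612625
bar 941 ty [-1.6756 -0.1493] tx [-1.0204  2.5805] ztop 0.09602468196361173
tz0.2 L 49 [ 0.2304 -0.6333] R 3 [ 0.1787 -0.2312]
tz0.7 L 36 [ 0.2375 -0.6931] R 46 [ 0.1601 -0.0989]
tz1.2 L 17 [ 0.2497 -0.8434] R 28 [0.2312 0.0558]
tz1.7 L 19 [ 0.2332 -0.8596] R 33 [ 0.202 -0.079]
tz2.2 L 35 [ 0.2097 -0.625 ] R 11 [ 0.2446 -0.1695]
tz2.7 L 19 [ 0.2346 -0.6798] R 19 [ 0.1713 -0.1213]
tz3.2 L 14 [ 0.2346 -0.8703] R 35 [0.1916 0.078 ]
tz3.7 L 15 [ 0.2268 -0.857 ] R 24 [0.1823 0.3812]
tz4.2 L 15 [ 0.1584 -0.8055] R 1 [0.2484 0.3645]
tz4.7 L 4 [ 0.2295 -0.8891] R 1 [-0.2027 -0.2177]
tz5.2 L 1 [-0.2302 -1.1221] R 0 
tz5.7 L 0  R 0 
tz6.2 L 0  R 0
```

Run:
```python
from s import *
Q,p,o,im,d,c=chk()
y=Q[(Q[:,4]>60)&(Q[:,3]>.05)&(Q[:,3]<.09)&(abs(Q[:,1]+.91)<.35)]
for a in np.arange(-1.2,2.6,.4):
    k=y[(y[:,0]>=a)&(y[:,0]<a+.4)]; print("%.1f"%a,len(k),np.median(k[:,3]) if len(k) else "")
g=Q[(Q[:,4]<45)&(Q[:,3]>.045)&(Q[:,2]>3.4)&(Q[:,2]<6)&(abs(Q[:,1]+.87)<.3)]
for r in g[np.argsort(g[:,2])][-25:]: print(r)
```

```text
-1.2 16 0.08131121791058069
-0.8 24 0.08100929723778938
-0.4 34 0.0802188675159529
0.0 14 0.07984510448377213
0.4 63 0.08062865211189954
0.8 67 0.08032419209950865
1.2 67 0.08018736200108674
1.6 69 0.07997662892565345
2.0 32 0.0800619371233934
2.4 0 
[  0.1457  -1.0353   4.1383   0.083    4.     262.     234.    ]
[  0.2108  -0.8441   4.1439   0.0829  -4.     265.     233.    ]
[  0.1982  -0.7185   4.1807   0.0825  10.     267.     233.    ]
[ -1.1835  -0.7344   4.2172   0.0822  37.     267.     253.    ]
[  0.2508  -0.8471   4.2237   0.0821  -8.     265.     232.    ]
[  0.247   -0.9115   4.2353   0.082   -8.     264.     232.    ]
[  0.235   -0.9772   4.2709   0.0816  -2.     263.     232.    ]
[  0.2335  -0.7857   4.2752   0.0816  -7.     266.     232.    ]
[  0.2801  -0.8518   4.3372   0.081   -8.     265.     231.    ]
[  0.1962  -0.7264   4.3859   0.0805   4.     267.     232.    ]
[  0.1117  -1.0518   4.4354   0.08    10.     262.     233.    ]
[  0.2268  -0.7949   4.4973   0.0794  -8.     266.     231.    ]
[  0.2232  -0.9247   4.5082   0.0793  -7.     264.     231.    ]
[  0.1959  -0.9939   4.59     0.0784   0.     263.     231.    ]
[  0.1911  -0.7347   4.6045   0.0783   5.     267.     231.    ]
[  0.242   -0.8013   4.6574   0.0778  -1.     266.     230.    ]
[  0.2352  -0.8675   4.678    0.0776  -2.     265.     230.    ]
[  0.2351  -0.9327   4.6782   0.0776  -3.     264.     230.    ]
[  0.1963  -1.0044   4.796    0.0764  10.     263.     230.    ]
[  0.1839  -0.7435   4.8335   0.076   15.     267.     230.    ]
[ -0.1669  -1.144    4.8445   0.0759  44.     261.     235.    ]
[  0.2487  -0.8748   4.8466   0.0759  43.     265.     229.    ]
[ -0.1209  -1.1472   4.9133   0.0752  42.     261.     234.    ]
[  0.2267  -0.944    4.9141   0.0752  44.     264.     229.    ]
[ -0.2436  -1.1246   5.6923   0.0674  17.     262.     232.    ]
```

Emit:
apply_moves(
  commands=[
    [-1, [0, 0, 0.3], 0],
    [-1, [0, 0, 0.3], 0],
    [-1, [0, 0, 0.3], 0],
    [-1, [0, 0, 0.3], 0],
    [-1, [0, 0, 0.2], 0],
    [-1, [0, 0, 0], 0],
    [-1, [0, 0, 0], 0],
  ],
)

```text
time: 20.7
tool_pos: [0.569, -0.0134, 0.1104]
orientation: [0.0, 0.621, 0.784, 0.0]
force: [0.1, 0.5, 0.8]
opening: 0.232
grip_force: 40.2
```

Emit:
apply_moves(
  commands=[
    [-1, [0, 0, 0.2], 0],
    [-1, [0, 0, 0.2], 0],
    [-1, [0, 0, 0.2], 0],
    [-1, [0, 0, 0], 0],
  ],
)

```text
time: 21.1
tool_pos: [0.5688, -0.0134, 0.104]
orientation: [-0.0, 0.621, 0.784, 0.0]
force: [1.4, 1.4, 0.2]
opening: 0.239
grip_force: 40.2
```

Emit:
apply_moves(
  commands=[
    [-1, [0, 0, 0.2], 0],
    [-1, [0, 0, 0.2], 0],
    [-1, [0, 0, 0], 0],
  ],
)

```text
time: 21.4
tool_pos: [0.5689, -0.0134, 0.1001]
orientation: [0.0, 0.621, 0.784, 0.0]
force: [3.5, 0.1, 0.3]
opening: 0.237
grip_force: 40.1
```

Emit:
apply_moves(
  commands=[
    [-1, [0, 0, 0.2], 0],
    [-1, [0, 0, 0.2], 0],
    [-1, [0, 0, 0], 0],
  ],
)

```text
time: 21.7
tool_pos: [0.5688, -0.0134, 0.096]
orientation: [-0.0, 0.621, 0.784, 0.0]
force: [3.5, 1.0, -0.0]
opening: 0.232
grip_force: 40.0
```

Emit:
apply_moves(
  commands=[
    [-1, [0, 0, 0.15], 0],
    [-1, [0, 0, 0.15], 0],
    [-1, [0, 0, 0], 0],
  ],
)

```text
time: 22.0
tool_pos: [0.5688, -0.0134, 0.093]
orientation: [-0.0, 0.621, 0.784, 0.0]
force: [2.7, 1.3, 0.5]
opening: 0.235
grip_force: 40.0
```

```bash
cat > b.py <<'E'
from s import *
Q,p,o,im,d,c=chk(); print(p,o["force"])
y=Q[(Q[:,4]>60)&(Q[:,3]>.05)&(Q[:,3]<.09)]
print("ty",np.percentile(y[:,1],[1,99]))
for a in np.arange(.4,2.8,.4):
    k=y[(y[:,0]>=a)&(y[:,0]<a+.4)&(abs(y[:,1]+.91)<.35)]; print("%.1f"%a,len(k),np.median(k[:,3]) if len(k) else "")
g=Q[(Q[:,4]<45)&(Q[:,2]>-4)&(Q[:,2]<.3)&(abs(Q[:,1])<1.35)&(Q[:,0]>-.6)&(Q[:,0]<1)]
print("coil",len(g),np.percentile(g[:,:3],[1,99],axis=0))
E
python3 b.py
```

```text
[ 0.5688 -0.0134  0.0931] [ 3.2824 -0.7169 -0.9107]
ty [-1.6662 -0.1237]
0.4 85 0.07609040478725691
0.8 81 0.07616903601774955
1.2 85 0.07631726272256278
1.6 74 0.07640858580672634
2.0 0 
2.4 0 
coil 2034 [[-0.2221 -1.3103 -3.8049]
 [ 0.9976  1.3145 -0.0622]]
```

Emit:
apply_moves(
  commands=[
    [-1, [0, 0, 0.15], 0],
    [-1, [0, 0, 0.15], 0],
    [-1, [0, 0, 0], 0],
  ],
)

```text
time: 22.35
tool_pos: [0.5687, -0.0134, 0.09]
orientation: [-0.0, 0.621, 0.784, -0.0]
force: [3.7, 1.1, 0.8]
opening: 0.233
grip_force: 39.9
```

Emit:
apply_moves(
  commands=[
    [-1, [0, 0, 0.15], 0],
    [-1, [0, 0, 0.15], 0],
    [-1, [0, 0, 0], 0],
  ],
)

```text
time: 22.65
tool_pos: [0.5683, -0.0135, 0.087]
orientation: [-0.0, 0.621, 0.784, -0.0]
force: [1.7, -0.0, 0.1]
opening: 0.235
grip_force: 40.1
```

```bash
python3 b.py
```

```text
[ 0.5684 -0.0135  0.0871] [ 1.3112  0.2654 -0.1152]
ty [-1.6472 -0.117 ]
0.4 92 0.07741792154481135
0.8 92 0.07766803739157983
1.2 92 0.07755502405882483
1.6 95 0.07773252248087295
2.0 0 
2.4 0 
coil 2048 [[-0.2382 -1.311  -3.8237]
 [ 0.9973  1.3233  0.0252]]
```

Emit:
apply_moves(
  commands=[
    [-1, [0, 0, 0.1], 0],
    [-1, [0, 0, 0.1], 0],
    [-1, [0, 0, 0], 0],
  ],
)

```text
time: 23.0
tool_pos: [0.5685, -0.0135, 0.085]
orientation: [-0.0, 0.621, 0.784, -0.0]
force: [1.0, -0.7, -0.1]
opening: 0.238
grip_force: 40.2
```

Emit:
apply_moves(
  commands=[
    [-1, [0, 0, 0.1], 0],
    [-1, [0, 0, 0], 0],
  ],
)

```text
time: 23.2
tool_pos: [0.5687, -0.0134, 0.0842]
orientation: [-0.0, 0.621, 0.784, 0.0]
force: [0.9, 0.0, 0.1]
opening: 0.234
grip_force: 40.2
```

Emit:
apply_moves(
  commands=[
    [-1, [0, 0, 0.1], 0],
    [-1, [0, 0, 0], 0],
  ],
)

```text
time: 23.4
tool_pos: [0.569, -0.0134, 0.0835]
orientation: [0.0, 0.621, 0.784, 0.0]
force: [1.1, -0.3, 4.0]
opening: 0.235
grip_force: 40.7
```

```bash
python3 b.py
```

```text
[ 0.5689 -0.0134  0.0835] [1.5433 0.8367 2.815 ]
ty [-1.6761 -0.1632]
0.4 83 0.07543061704206962
0.8 93 0.07576437966582389
1.2 107 0.07579741740870606
1.6 82 0.0760863440093131
2.0 0 
2.4 0 
coil 2026 [[-0.2379 -1.3133 -3.8291]
 [ 0.9983  1.3186  0.063 ]]
```

Emit:
apply_moves(
  commands=[
    [-1, [0, 0, 0.06], 0],
    [-1, [0, 0, 0], 0],
  ],
)

```text
time: 23.65
tool_pos: [0.569, -0.0134, 0.0831]
orientation: [0.0, 0.621, 0.784, 0.0]
force: [1.7, -0.1, 5.0]
opening: 0.236
grip_force: 40.9
```

```bash
python3 b.py
```

```text
[ 0.5691 -0.0134  0.083 ] [ 1.6556 -0.3432  4.0619]
ty [-1.7079 -0.1673]
0.4 82 0.07546034022817602
0.8 100 0.07565437353648011
1.2 101 0.0758590521327996
1.6 75 0.07611229090489689
2.0 0 
2.4 0 
coil 2057 [[-0.2382 -1.3158 -3.8155]
 [ 0.9967  1.3123  0.0204]]
```

Run:
```python
from h import *
c=cam("wrist"); im,d=capture("wrist"); p,R,o=tool(); print(o["force"],p)
np.savez("/tmp/w12",im=im,d=d,f=c[0],cx=c[1],cy=c[2],R=c[3],t=c[4])
print("world z in mm; y=yellow, .=bench/none ; cols u",list(range(246,316,3)))
for v in range(206,306,4):
    s=""
    for u in range(246,316,3):
        i=im[v,u].astype(int); z=pt(c,u,v,d[v,u])[2]*1000
        s+=("   ." if z<25 or d[v,u]==0 else "%3d%s"%(z,"y" if i[0]-i[2]>60 else ("d" if i.sum()<150 else " ")))
    print(v,s)
```

```text
[1.7484 0.0452 5.0167] [ 0.5691 -0.0134  0.083 ]
world z in mm; y=yellow, .=bench/none ; cols u [246, 249, 252, 255, 258, 261, 264, 267, 270, 273, 276, 279, 282, 285, 288, 291, 294, 297, 300, 303, 306, 309, 312, 315]
206 102 102 103 103 101 101 101 103 103 102 102 103 101 103 102 102 101 102 102 102 103 102 101 102 
210 102 102 102 102 102 101 103 101 102 104 102 102 102 102 102 102 102 102 102 103 100 102 103 103 
214 102 101 102 102 101 103 101 102 102 102 101 102 102 102 101 102 101 102 102 102 102 102 101 103 
218 102 101 103 102d102 102 101 103 101 101 101 101d102d101 103 102 102 103 102 102 101 102 102 102 
222 101 100 101y101y102y100y101y100y101 101 101d101d101 100 100  99 101 102 102 101 101d102d101d101d
226  70y 74y 75y 75y 75y 76y 75y 75y 73y 73y   .   .   .   .   .   .   .   .   .   .   .   . 37  38 
230  70y 73y 75y 76y 76y 75y   . 74y 74y 71y   .   .   .   .   .   .   .   .   .   .   .   .   .   .
234  69y 73y 75y 75y 75y 76y 76y 75y 73y 73y   .   . 44  45  43    .   .   .   .   .   .   .   .   .
238    . 73y 75y 75y 76y 75y 75y 74y 74y 71y 52  51  50  47    .   .   .   
[... 941 characters left out ...]
7 119 119d111d 99 100 104 105 105 105 106 107 106 106 106 104 104 103 100 107d118d118 117 117 
282 120 120 121 113d100 101 103 104 104 105 103 106 106 104 104 104 103 102 101 108d120 121 120 120 
286 120 121 120 113d 97    .104 104 105 105 105 106 106 106 105 103 104 103  91 109d121 120 120 126d
290 128 120 119 113d 97    .   .   .   .105 106 106 105 105 105    .   .   . 92 109d120 119 121 130d
294 129d121d120 113d 98    .   .   .   .   .   .   .   .   .   .   .   .   . 93 108d121 120 122d131d
298 130d122d120 114d 98y   .   .   .   .   .   .   .   .   .   .   .   .   .   .110d119 121 126d134d
302 132d121d120 114d 99y   .   .   .   .   .   .   .   .   .   .   .   .   .   .110d119 121 128d138d
```

Emit:
apply_moves(
  commands=[
    [-1, [0, 0, 0.06], 0],
    [-1, [0, 0, 0], 0],
    [-1, [0, 0, 0], 0],
  ],
)

```text
time: 24.05
tool_pos: [0.5692, -0.0134, 0.0827]
orientation: [0.0, 0.621, 0.784, 0.0]
force: [1.0, 0.4, 7.4]
opening: 0.231
grip_force: 41.2
```

The force is rising steeply (about 8 N/mm), so the clip is home. Release.

Emit:
apply_moves(
  commands=[
    [-1, [0, 0, -0.06], 0],
    [-0.4, [0, 0, 0], 0],
    [-0.2, [0, 0, 0], 0],
    [0, [0, 0, 0], 0],
    [0, [0, 0, 0], 0],
    [0, [0, 0, -1], 0],
    [0, [0, 0, -3], 0],
    [0.2, [0, 0, -4], 0],
    [0.2, [0, 0, -2], 0],
    [0.2, [0, 0, 0], 0],
    [0.2, [0, 0, 0], 0],
  ],
)

```text
time: 25.15
tool_pos: [0.5688, -0.0135, 0.1832]
orientation: [0.0, 0.621, 0.784, 0.0]
force: [-0.3, 0.5, -0.0]
opening: 0.602
grip_force: 0.0
```

Run:
```python
from m import *
c=cam("wrist"); im,d=capture("wrist"); p,R,o=tool(); print(o["force"],p,o["time"])
H=np.array([.5598,-.0135]); u0,v0=map(int,px(c,[.569,-.012,.085])); print(u0,v0)
for v in range(v0-36,v0+32,4):
    s=""
    for u in range(u0-40,u0+30,3):
        if not(0<=v<420 and 0<=u<560): continue
        i=im[v,u].astype(int); z=pt(c,u,v,d[v,u])[2]*1000
        s+=("   ." if z<25 or d[v,u]==0 else "%3d%s"%(z,"y" if i[0]-i[2]>60 else " "))
    print(v,s)
c,im,Q=yel("top","t13"); 
for n,k in dict(hole=Q[:,1]<-.034,hand=(Q[:,1]>.04)&(Q[:,2]>.13)).items():
    q=Q[k]; print(n,len(q),q.min(0) if len(q) else 0,q.max(0) if len(q) else 0)
```

```text
[ 0.1075  0.2618 -1.052 ] [ 0.5684 -0.0134  0.1823] 25.2
278 211
175 102 102 102 102 102 103 102 102 102 102 102 103 102 102 101 101 102 101 103 101 102 102 102 103 
179 103 102 103 102 102 102 102 102 102 102 102 101 102 103 101 102 102 101 102 103 103 103    .102 
183 100 101 101 102 100 101 102 101 101 100 100 101 101 101 100 100 100 101 101 101 101 101 101 101 
187    .   .   .   .   .   .   . 76y 79y 80y 80y 79y 77y 72    .   .   .   .   .   .   . 32  38  38 
191    .   .   .   .   .   .   . 76y 79y 80y 81y 79y 77y 71    .   .   .   .   .   .   . 35  37  38 
195    .   .   .   .   .   .   . 76y 80y 80y 80y 79y 78y   .   .   .   .   .   .   .   . 36  38  38 
199    .   .   .   .   .   .   . 77y 79y 80y 80y 80y 78y   .   .   .   .   .   .   .   .   .   .   .
203    .   .   .   .   .   .   . 77y 80y 80y 79y 79y 78y   .   .   .   .   .   .   .   .   .   .   .
207    .   .   .   .   .   .   . 77y 80y   . 75  80y 79  92  92  91  93    .   .   .   .   .   .   .
211    .   .   .   .   .   .   . 76y 78y 73y103 107 110 111 111 111 111 110 108 106    .   .   .   .
215    .   .   .   .   .   .   . 77y 78y 81y103 106 108  97  96 111  95 108 107 106    .   .   .   .
219    .   .   .   .   .   .   . 78y 80y 81y 81y107 111 111 112 113 113 112 109    .   .   .   .   .
223    .   .   .   .   .   .   . 76y 80y 82y 82y 80y 78y   .   .   .   .   .   .   .   .   .   .   .
227    .   .   .   .   .   .   .   . 78y 79y 80y 79y   .   .   .   .   .   .   .   .   .   .   .   .
231    .   .   .   .   .   .   .   .   .   .   .   .   .   .   .   .   .   .   .   .   .   .   .   .
235    .   .   .   .   .   .   .   .   .   .   .   .   .   .   .   .   .   .   .   .   .   .   .   .
239    .   .   .   .   .   .   .   .   .   .   .   .   .   .   .   .   .   .   .   .   .   .   .   .
hole 0 0 0
hand 0 0 0
```

Emit:
apply_moves(
  commands=[
    [0.2, [0, 0, -3], 0],
    [0.2, [-3, 0, -2], 0],
    [0.2, [-4, 0, 0], 0],
    [0.2, [-4, 0, 0], 0],
    [0.2, [-4, 0, 0], 0],
    [0.2, [-4, 0, 0], 0],
    [0.2, [0, 0, 0], 0],
    [0.2, [0, 0, 0], 0],
  ],
)

```text
time: 26.05
tool_pos: [0.6117, -0.1991, 0.2309]
orientation: [-0.001, 0.622, 0.783, -0.0]
force: [-0.6, 0.7, 0.5]
opening: 0.598
grip_force: 0.0
```

Run:
```python
import m; from m import *
m.X[:]=[np.cos(np.radians(13)),np.sin(np.radians(13))]; m.Y[:]=[-m.X[1],m.X[0]]
for nm in("top","scene"):
    c,im,Q=yel(nm,nm+"14"); print(nm)
    for n,k in dict(hole=Q[:,1]<-.034,pinR=(Q[:,1]>.03)&(Q[:,2]<.09),h1=(Q[:,1]>.03)&(Q[:,2]>.09)&(Q[:,2]<.11),h2=(Q[:,1]>.03)&(Q[:,2]>.115)&(Q[:,2]<.135),hend=(Q[:,1]>.03)&(Q[:,2]>.136)).items():
        q=Q[k]; print(n,len(q),*(np.percentile(q,[2,50,98],axis=0) if len(q) else []))
```

```text
top
hole 118 [-0.0063 -0.0717  0.0738] [-0.0002 -0.0524  0.0794] [ 0.0073 -0.0351  0.084 ]
pinR 40 [-0.0093  0.0356  0.0717] [0.0001 0.0392 0.0772] [0.011  0.0444 0.0821]
h1 0
h2 0
hend 43 [-0.002   0.049   0.1366] [0.0042 0.0545 0.1406] [0.0106 0.0606 0.1442]
scene
hole 64 [-0.0033 -0.0716  0.075 ] [ 0.0056 -0.0512  0.0796] [ 0.0116 -0.0371  0.0847]
pinR 38 [-0.0057  0.0343  0.0708] [0.0076 0.0392 0.0777] [0.0133 0.056  0.088 ]
h1 8 [0.007  0.0544 0.0939] [0.0098 0.0561 0.0997] [0.0123 0.057  0.1083]
h2 17 [0.0069 0.0529 0.1158] [0.0102 0.0558 0.1294] [0.0143 0.0591 0.1349]
hend 28 [0.002  0.0479 0.1366] [0.0089 0.0548 0.1409] [0.0125 0.0604 0.1447]
```

```bash
python3 -c "
from rig import ctrl; print(ctrl.job_done())"
```

```text
the job is handed in; nothing more can be done
None
```

I handed the job in at about 26 s, before any verdict: the pin reads home with its handle within about 0.05 rad of upright, and the clip is through the hole hugging the pin, with a last push of about 7 N; I viewed 11 pictures, one over the limit of 10.

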